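# Reassemble a washed membrane-filter holder on the vacuum manifold

## Task

Put the washed steel filter holder back together, without a membrane, on the one empty base of the vacuum manifold: first the perforated support plate, seated level in the base, then the large white sealing collar on it, then the funnel upright on the collar, and last the lid. Each part must be fully home before the next goes on. Set the parts down rather than dropping them, and leave the small collar and the other things on the bench where they are.

Things in the scene. Friction and masses are not known exactly. Their poses are not given: they have to be found in the camera images.
- support_c (a point): Support plate, round steel, drain holes on top, 15.5 mm high, right way up: it stands on a bevelled boss 38 mm across, 7 mm deep; above it a flange 56 mm across, 6 mm thick (grip its rim); on top a raised field 36 mm across, 2.5 mm high. Point: on its axis, half-way up (7.75 mm above the underside); z up. In place the boss is in the base and the point 0.75 mm above base_seat.
- collar_c (a point): Large sealing collar, a plain white plastic ring lying flat: 56 mm outside, 42 mm inside, 10 mm high. Point: its centre, half-way up (5 mm); z is its axis. In place it lies on the support plate's flange round the raised field (3 mm play all round), the point 11 mm above base_seat.
- funnel_c (a point): Funnel, an upright steel tube 85 mm high, open at both ends: at the bottom a spigot 36 mm across, 5 mm deep, then a foot flange 56 mm across, 4 mm thick, then the tube, 54 mm outside, 48 mm inside. Point: on its axis, half-way up (42.5 mm); z up. In place the flange rests on the collar, the spigot inside it (3 mm play), the point 53.5 mm above base_seat.
- lid_c (a point): Lid: steel disc 60 mm across, 4 mm thick, on top a round black knob 18 mm across, 22 mm high (grip here); it stands on a bevelled spigot 42 mm across, 6 mm deep, that goes into the funnel's mouth (3 mm play). 32 mm high in all. Point: on its axis, half-way up (16 mm above the underside); z up. In place the point is 106 mm above base_seat.
- base_seat (a point): The empty base: fixed steel cup 52 mm across with an open bore 44 mm across, 9 mm deep (3 mm play round the boss). Point: centre of the bore, level with the rim, 88 mm above the bench; z up, y along the manifold. It is one of three places in a row on a low steel tube, 120 mm apart; one other carries a finished holder, 210 mm high with its knob, one a rubber stopper (82 mm high).
- small_collar: Small white plastic ring of a smaller holder, 32 mm outside, 22 mm inside, 10 mm high; not wanted, leave it. Origin at the centre of its underside.
- amber_bottle: Small brown glass bottle with blue cap, 42 mm across, 75 mm high, a bystander. Origin at the centre of its underside.
- timer: White bench timer lying flat, 52 x 40 x 14 mm, a bystander. Origin at the centre of its underside, x along the long side.
- jar: Small clear jar with white cap, 44 mm across, 55 mm high, a bystander. Origin at the centre of its underside.
- flask: Small conical glass flask with a black stopper, 42 mm across at the foot, 68 mm high, a bystander. Origin at the centre of its underside.
There are look-alikes about, which are no part of the job. Leave any orange look-alike of the part that bears collar_c alone. Leave any purple look-alike of the part that bears funnel_c alone.

How it is judged:
On the way, in this order (a step that is already met when the one before it is completed fails the run):
1. the support plate lies level in the empty base, released (horizontal distance between support_c and base_seat below 0.005 m and angle between support_c's own z axis and vertical below 0.06 rad and contact force between the fingers and support below 0.2 N and z of support_c in the frame of base_seat between -0.00175 and 0.00325 m), for 0.2 s.
2. the large collar lies on the support plate, released (all of step 1 and horizontal distance between collar_c and support_c below 0.005 m and angle between collar_c's own z axis and vertical below 0.06 rad and contact force between the fingers and collar below 0.2 N and z of collar_c in the frame of base_seat between 0.0085 and 0.0135 m), for 0.2 s.
3. the funnel stands on the collar, released (all of step 2 and horizontal distance between funnel_c and collar_c below 0.005 m and angle between funnel_c's own z axis and vertical below 0.06 rad and contact force between the fingers and funnel below 0.2 N and z of funnel_c in the frame of base_seat between 0.051 and 0.056 m), for 0.2 s.
4. the lid lies on the funnel, released (all of step 3 and horizontal distance between lid_c and funnel_c below 0.005 m and angle between lid_c's own z axis and vertical below 0.06 rad and contact force between the fingers and lid below 0.2 N and z of lid_c in the frame of base_seat between 0.1035 and 0.1085 m), for 0.2 s.
At the end, for the whole second after the job is handed in: Support plate, large collar, funnel and lid are stacked in that order on the empty base, each within 5 mm of the centre of what it rests on, within 2.5 mm of its seated height, level within 0.06 rad, released and at rest (all of step 4 and linear speed of each of support, collar, funnel, lid below 0.02 m/s); the robot touches nothing.
It fails at once if the small collar, the bottle, the timer, the jar or the flask is shifted by more than 20 mm (distance of any of small_collar, amber_bottle, timer, jar, flask from where it was at the start of the episode above 0.02 m).
It fails at once if the support plate is dropped (falls free, touching nothing, faster than 0.5 m/s, about 13 mm) (contact force between support and anything else below 0.01 N and linear speed of support above 0.5 m/s).
It fails at once if the large sealing collar is dropped (falls free, touching nothing, faster than 0.5 m/s, about 13 mm) (contact force between collar and anything else below 0.01 N and linear speed of collar above 0.5 m/s).
It fails at once if the funnel is dropped (falls free, touching nothing, faster than 0.5 m/s, about 13 mm) (contact force between funnel and anything else below 0.01 N and linear speed of funnel above 0.5 m/s).
It fails at once if the lid is dropped (falls free, touching nothing, faster than 0.5 m/s, about 13 mm) (contact force between lid and anything else below 0.01 N and linear speed of lid above 0.5 m/s).
It also fails if it takes over 104 s, if anything falls off the work surface, if the arm or the gripper's body presses on something with over 40 N, if the wrist force passes 120 N, or if a joint passes its speed limit or range.

## Robot

A 6-joint arm with a two-finger parallel gripper is mounted at the origin on the work surface. World frame = base frame: x ahead of the robot, y to its left, z up, the work surface at z = 0. Lengths are in m, angles in rad, forces in N, time in s.
With the tool pointing down it reaches from about 0.275 to 0.825 m from the base axis. Payload 4.9 kg.
Tool frame: the origin (TCP) lies on the centre line of the jaws, within the pads' length; the fingertips stand 19 mm ahead of it and the grasp point (between the pads) is the TCP; z points along the fingers, y is the line along which they close (so a half turn about z gives the same grasp; the last joint's range is limited). The gripper opens to 85 mm and grips with 20 to 120 N. Pads are 22 mm wide; open, the fingers measure 114 mm over their backs; the gripper's body (76 mm by 85 mm) begins 54 mm behind the grasp point. The pads swing forward as they close: fully open they stand 13 mm farther back than shut.
Start: joints at [1.074, 0.326, -0.193, 1.052, 0, 1.437], TCP at [0.195, 0.514, 0.25] pointing down, gripper open.
Joint ranges: [-2.65, 2.65], [-0.97, 1.79], [-1.3, 1.35], [-1.93, 2.1], [-1.47, 1.37], [-3.14, 3.14]. Speed limits (rad/s): [2.57, 2.57, 3.14, 3.14, 3.14, 3.14].

## Interface

Orientations are given as a unit quaternion [w, x, y, z].
In Python, from rig import ctrl gives the robot as it stands. The module is installed in compiled form; this text tells all that it offers.
- The arm moves only by the tool move_arm, never from a script. Its arguments are lists of equal length, an entry for each row: "xyz": the shift along the tool's x, y, z in m, a list of three; "roll": the turn about the tool's z in degrees; "fingers": the finger opening in m, from 0 to 0.0854. A call has 1 to 8 rows; each row shifts and turns the commanded pose from where the row before left it, along the tool's axes as they then stand; what a row does not reach is not made up. A row lasts 1/12 s, in which the tool goes at most 41.7 mm and 7.16 degrees, less where a joint would pass 70% of its speed; a pose out of reach is approached as far as the arm can. A call with a gripper value outside its range is refused whole. The fingers move at their own pace and stop on an object; "newtons" is the grip in N (left out, the last holds). Time passes only in rows, so rows that do not move let the fingers close. It gives the time, the measured TCP pose, the force, the opening and the grip force at its end, in the units of the state.
- ctrl.get_obs(): the state, without advancing time (a new reading comes with each control period).
- ctrl.get_image(name): name is "side" or "top" or "wrist"; returns a dict with "image" (384x512x3 uint8, red, green, blue), "depth" (384x512 float32, m along the optical axis (not along the pixel's ray), 0 where there is no reading), "mtx" (3x3 intrinsics, pixels), "k1" (the pictures are not rectified: a ray, as slopes to the right and down, at radius r is drawn at 1 + k1 r^2 times it, then the intrinsics apply), "camera_from_world" (4x4, takes a point from world to camera coordinates). Camera axes: x right, y up, looking along -z (the intrinsics and any distortion apply to the point x, -y, -z); pixel columns grow to the right and rows downward; lengths in m; the calibration is good to about 2 mm. A picture is of the moment at which its call begins.
- ctrl.hand_in(): hands the job in; it is judged then, once.
The state is a dict: "time": time; "qpos": joint angles; "dq": joint speeds; "joint_efforts": joint torques, N m; "ee_pos": TCP position; "orientation": TCP orientation; "ft_force": force on the tool from outside, world axes, zero at the start; "torque": the same for the moment, N m; "gripper_width": finger opening in m; "grip_force": force on a finger pad.
Only numpy, scipy, OpenCV 4.12 (cv2) and the standard library are available. Lean on these libraries where they do the work, as an engineer would, in place of code of your own. Each camera call takes 0.05 s, during which the arm holds its last target. There are 200 camera calls.

## Working session

There is one attempt and no reset: what is moved stays moved. The work goes in short steps, Python scripts to look and compute and a tool call to move; the robot and the scene stay as the last step left them, time stands still between calls to the robot, and variables do not carry over. Pictures are saved under pics/ and viewed, at most 16 in all, crops included, and the job is handed in when it is done.

Besides the shell and the picture viewer there is one more tool, called after "Request:" in YAML: its name, and indented under it one key for each argument. move_arm: Moves the arm, as the interface text tells. Its arguments: {"type":"object","properties":{"xyz":{"type":"array","items":{"type":"array","items":{"type":"number"}}},"roll":{"type":"array","items":{"type":"number"}},"fingers":{"type":"array","items":{"type":"number"}},"newtons":{"type":"number"}},"required":["xyz","roll","fingers"]}

```bash
mkdir -p pics; cat > h.py <<'E'
import numpy as np,cv2
from rig import ctrl
def get(n,f=None):
    d=ctrl.get_image(n)
    if f: cv2.imwrite('pics/'+f,d['image'][:,:,::-1])
    return d
def cloud(d):
    K=d['mtx'];k1=d['k1'];H,W=d['depth'].shape
    u,v=np.meshgrid(np.arange(W),np.arange(H))
    p=np.stack([u,v],-1).reshape(-1,1,2).astype(float)
    s=cv2.undistortPoints(p,K,np.array([k1,0,0,0.])).reshape(H,W,2)
    z=d['depth'];c=np.stack([s[...,0]*z,-s[...,1]*z,-z],-1)
    T=np.linalg.inv(d['camera_from_world'])
    w=c@T[:3,:3].T+T[:3,3]; w[z==0]=np.nan
    return w
def tool(p):
    o=ctrl.get_obs();w,x,y,z=o['orientation']
    from scipy.spatial.transform import Rotation as R
    return R.from_quat([x,y,z,w]).as_matrix().T@(np.array(p)-o['ee_pos'])
E
python3 - <<'E'
from h import *
o=ctrl.get_obs();print(o)
for n in('top','side'):
    d=get(n,n+'0.png');np.savez(n+'0.npz',w=cloud(d),im=d['image'],**{k:d[k] for k in('mtx','k1','camera_from_world')});print(d['mtx'],d['k1'],np.linalg.inv(d['camera_from_world']))
E
```

```text
{'time': 0.0, 'qpos': array([ 1.07380328e+00,  3.26910762e-01, -1.93592234e-01,  1.05199557e+00,
       -9.65584585e-06,  1.43660476e+00]), 'dq': array([ 1.27549055e-03,  4.25037829e-05,  3.03524857e-04,  1.67969316e-04,
        1.46408895e-04, -8.06608002e-04]), 'joint_efforts': array([ 1.44981255e-03, -4.43402159e+01,  2.62439525e+01,  1.57256937e-02,
       -2.35001983e-05,  1.05247045e-05]), 'ee_pos': array([0.19491489, 0.51371503, 0.24951667]), 'orientation': array([-2.59581046e-04,  1.80407440e-01,  9.83591598e-01, -8.10584775e-04]), 'ft_force': array([-0.57395128,  0.59991758,  0.17846856]), 'torque': array([-0.00676056, -0.03728887, -0.05615961]), 'grip_force': 0.0, 'gripper_width': 0.08588246193428033}
[[466.15861694   0.         259.01081052]
 [  0.         466.15861694 191.78268882]
 [  0.           0.           1.        ]] -0.19641185530626892 [[-0.02501031  0.99047423 -0.13540783  0.26774485]
 [-0.99964139 -0.02607523 -0.00609642 -0.00810165]
 [-0.00956914  0.1352068   0.99077119  1.47656624]
 [ 0.          0.          0.          1.        ]]
[[425.14288482   0.         247.58751932]
 [  0.         425.14288482 190.50126955]
 [  0.           0.           1.        ]] -0.020646651584988365 [[ 9.71992276e-01  1.44626125e-01 -1.85241195e-01  2.61475848e-01]
 [-2.35012782e-01  5.97851958e-01 -7.66382429e-01 -8.63570558e-01]
 [-9.21103914e-05  7.88451850e-01  6.15096474e-01  7.79105198e-01]
 [ 0.00000000e+00  0.00000000e+00  0.00000000e+00  1.00000000e+00]]
```

View pics/top0.png

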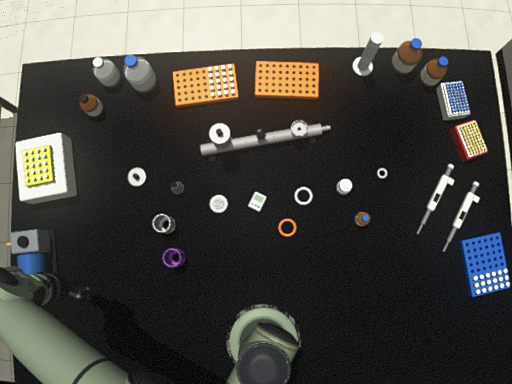

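View pics/side0.png

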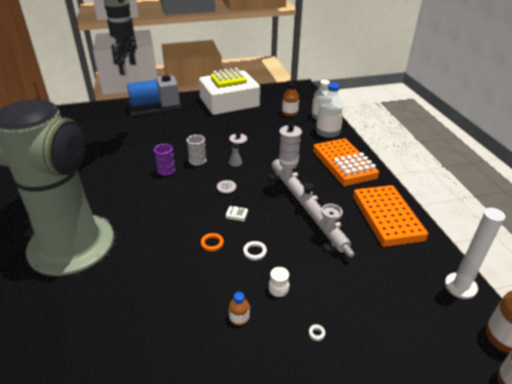

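The top view shows the lid (137,177), funnel (163,224; purple look-alike at 173,257), support (219,203), large white collar (303,196; orange one at 287,227), small ring (382,173). The manifold has the finished holder (219,133), stopper (262,133) and empty base (299,128).

```bash
python3 - <<'E'
from h import *
d=np.load('top0.npz');w=d['w']
for n,(u,v),zs in [('lid',(137,177),(.004,.05)),('funnel',(163,224),(.06,.1)),('purple',(173,257),(.06,.1)),('support',(219,203),(.004,.03)),('collar',(303,196),(.005,.03)),('orange',(287,227),(.005,.03)),('base',(299,128),(.08,.11)),('holder',(219,133),(.12,.25)),('stopper',(262,133),(.06,.11)),('flask',(177,187),(.01,.1)),('timer',(258,201),(.006,.1)),('jar',(344,186),(.01,.1)),('bench',(240,230),(-.1,.1))]:
    s=w[v-18:v+19,u-18:u+19].reshape(-1,3)
    s=s[(s[:,2]>zs[0])&(s[:,2]<zs[1])]
    if len(s): print(n,len(s),s.min(0).round(3),s.max(0).round(3),'mid',((s.min(0)+s.max(0))/2).round(4),'med',np.median(s,0).round(4))
im=d['im'];cv2.imwrite('pics/crop.png',cv2.resize(im[100:270,120:320,::-1],None,fx=3.5,fy=3.5,interpolation=cv2.INTER_CUBIC)[:600,:700])
E
```

```text
lid 400 [0.469 0.336 0.004] [0.589 0.459 0.039] mid [0.5289 0.3973 0.0213] med [0.5265 0.3952 0.0084]
funnel 122 [0.343 0.271 0.06 ] [0.398 0.324 0.094] mid [0.3705 0.2978 0.0768] med [0.3712 0.301  0.0831]
purple 117 [0.241 0.241 0.06 ] [0.292 0.294 0.093] mid [0.2664 0.2676 0.0767] med [0.2652 0.272  0.083 ]
support 412 [0.378 0.071 0.004] [0.495 0.187 0.024] mid [0.4366 0.1292 0.0142] med [0.4348 0.1288 0.0111]
collar 233 [ 0.392 -0.198  0.005] [ 0.508 -0.08   0.018] mid [ 0.4503 -0.1393  0.0113] med [ 0.4514 -0.138   0.0076]
orange 217 [ 0.297 -0.143  0.005] [ 0.411 -0.028  0.019] mid [ 0.3543 -0.0855  0.0119] med [ 0.3522 -0.0839  0.0072]
base 125 [ 0.626 -0.153  0.08 ] [ 0.676 -0.102  0.093] mid [ 0.6507 -0.1274  0.0867] med [ 0.6514 -0.1283  0.085 ]
holder 392 [0.589 0.081 0.121] [0.644 0.136 0.215] mid [0.6163 0.1083 0.1677] med [0.6092 0.1067 0.1881]
stopper 69 [ 0.62  -0.022  0.06 ] [0.651 0.002 0.09 ] mid [ 0.6353 -0.01    0.0753] med [ 0.6348 -0.0098  0.0823]
flask 119 [0.457 0.215 0.01 ] [0.517 0.282 0.075] mid [0.4867 0.2482 0.0425] med [0.4872 0.2585 0.0314]
timer 258 [ 0.381 -0.053  0.006] [0.496 0.062 0.022] mid [0.4386 0.0043 0.0142] med [0.441  0.0074 0.0134]
jar 185 [ 0.433 -0.318  0.011] [ 0.532 -0.218  0.065] mid [ 0.4825 -0.268   0.0377] med [ 0.4744 -0.2631  0.0537]
bench 1363 [ 0.291  0.006 -0.01 ] [0.408 0.123 0.012] mid [0.3492 0.0642 0.0011] med [0.349  0.0641 0.0006]
```

View pics/crop.png

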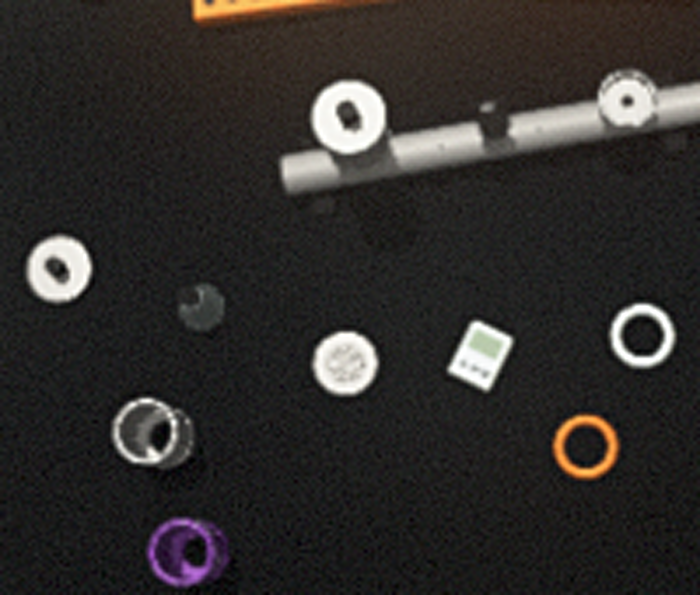

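The crop confirms which part is which. I'll go above the support plate first.

```bash
python3 - <<'E'
from h import *
print(tool([.40,.14,.2]),tool([.437,.129,.2]))
E
```

```text
[-0.32434969 -0.27658945  0.04992645] [-0.36284497 -0.27374107  0.04991386]
```

Request:
move_arm:
  xyz:
    - [-0.025, -0.02, 0.003]
    - [-0.025, -0.02, 0.003]
    - [-0.025, -0.02, 0.003]
    - [-0.025, -0.02, 0.003]
    - [-0.025, -0.02, 0.003]
    - [-0.025, -0.02, 0.003]
    - [-0.025, -0.02, 0.003]
    - [-0.025, -0.02, 0.003]
  roll: [0, 0, 0, 0, 0, 0, 0, 0]
  fingers: [0.085, 0.085, 0.085, 0.085, 0.085, 0.085, 0.085, 0.085]
  newtons: 40

```text
time: 0.77
ee_pos: [0.3256, 0.2921, 0.226]
orientation: [-0.0, 0.18, 0.984, -0.0]
ft_force: [0.7, -0.5, -0.3]
gripper_width: 0.085
grip_force: 0.0
```

Request:
move_arm:
  xyz:
    - [-0.025, -0.02, 0.003]
    - [-0.025, -0.02, 0.003]
    - [-0.025, -0.02, 0.003]
    - [-0.025, -0.02, 0.003]
    - [-0.025, -0.02, 0.003]
    - [0, -0.014, 0.003]
    - [0, 0, 0]
    - [0, 0, 0]
  roll: [0, 0, 0, 0, 0, 0, 0, 0]
  fingers: [0.085, 0.085, 0.085, 0.085, 0.085, 0.085, 0.085, 0.085]

```text
time: 1.43
ee_pos: [0.4013, 0.1422, 0.2079]
orientation: [-0.001, 0.181, 0.983, -0.0]
ft_force: [0.2, 0.5, 0.4]
gripper_width: 0.0849
grip_force: 0.0
```

```bash
python3 - <<'E'
from h import *
o=ctrl.get_obs();print(o['ee_pos'],o['orientation'],o['qpos'])
d=get('wrist','w1.png');T=np.linalg.inv(d['camera_from_world']);print(T,d['mtx'],d['k1'])
w=cloud(d);np.save('w1.npy',w)
s=w.reshape(-1,3);m=(s[:,2]>.009)&(s[:,2]<.03)&(np.hypot(s[:,0]-.437,s[:,1]-.129)<.045)
s=s[m];print(m.sum(),s.min(0),s.max(0),np.percentile(s,[2,98],axis=0).mean(0))
E
```

```text
[0.40130884 0.14221253 0.20791814] [-7.00348086e-04  1.81329346e-01  9.83422177e-01 -2.40495380e-05] [ 1.66530576e-01  1.35638624e-01 -5.59912460e-01  8.76578003e-01
  4.33605065e-04  5.31206453e-01]
[[ 3.56767488e-01 -8.83038843e-01 -3.04892377e-01  3.21405010e-01]
 [ 9.34193170e-01  3.37132066e-01  1.16726570e-01  1.71889239e-01]
 [-2.85097934e-04 -3.26472621e-01  9.45206616e-01  3.30921166e-01]
 [ 0.00000000e+00  0.00000000e+00  0.00000000e+00  1.00000000e+00]] [[315.43786017   0.         255.33821593]
 [  0.         315.43786017 185.70881762]
 [  0.           0.           1.        ]] -0.03923430304003991
1964 [0.40561297 0.10310671 0.00903844] [0.46106022 0.15804494 0.01741037] [0.43293854 0.13058261 0.01336087]
```

View pics/w1.png

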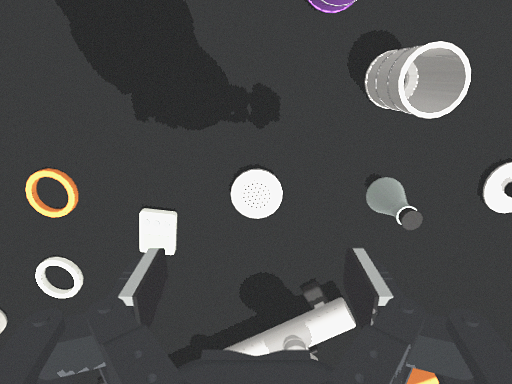

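The wrist view shows the support centred at (257,193), with funnel (435,80), flask (390,200) and collar (59,277) clear of it. The cloud gives the support at about (0.433, 0.1306).

```bash
python3 - <<'E'
from h import *
w=np.load('w1.npy').reshape(-1,3)
for n,c,z0,z1 in(('collar',(.45,-.139),.006,.016),('funnel',(.371,.298),.081,.09),('orange',(.354,-.085),.006,.016)):
    s=w[(w[:,2]>z0)&(w[:,2]<z1)&(np.hypot(w[:,0]-c[0],w[:,1]-c[1])<.04)]
    if len(s):print(n,len(s),s.min(0),s.max(0),np.percentile(s,[1,99],axis=0).mean(0))
print(tool([.4333,.1306,.02]))
E
```

```text
collar 688 [ 0.42488459 -0.16656439  0.00604638] [ 0.4793574  -0.11093736  0.011157  ] [ 0.45167572 -0.13884362  0.00848588]
funnel 1300 [0.34299129 0.26938179 0.08101187] [0.39866603 0.32519466 0.08631415] [0.37051254 0.2971535  0.0834925 ]
orange 865 [ 0.32525078 -0.1134317   0.00603896] [ 0.38090442 -0.05677664  0.01196906] [ 0.35308267 -0.08427417  0.00850124]
[-0.03421364 -0.00021647  0.18814946]
```

Request:
move_arm:
  xyz:
    - [-0.017, 0, 0.03]
    - [-0.017, 0, 0.03]
    - [0, 0, 0.03]
    - [0, 0, 0.03]
    - [0, 0, 0.025]
    - [0, 0, 0.02]
    - [0, 0, 0.013]
    - [0, 0, 0.008]
  roll: [0, 0, 0, 0, 0, 0, 0, 0]
  fingers: [0.085, 0.085, 0.085, 0.085, 0.085, 0.085, 0.085, 0.085]

```text
time: 2.15
ee_pos: [0.4325, 0.1318, 0.0207]
orientation: [-0.001, 0.179, 0.984, -0.0]
ft_force: [1.4, -0.3, -0.3]
gripper_width: 0.0853
grip_force: 0.0
```

Request:
move_arm:
  xyz:
    - [0, 0, 0]
    - [0, 0, 0]
  roll: [0, 0]
  fingers: [0.075, 0.068]

```text
time: 2.32
ee_pos: [0.4336, 0.1314, 0.0224]
orientation: [-0.0, 0.18, 0.984, 0.0]
ft_force: [-0.0, -0.6, -0.4]
gripper_width: 0.0683
grip_force: 0.0
```

```bash
python3 - <<'E'
from h import *
d=get('wrist','w2.png');print(tool([.4333,.1306,.02]),ctrl.get_obs()['gripper_width'])
E
```

```text
[ 0.00051968 -0.00092762  0.00290994] 0.06755683652314906
```

View pics/w2.png

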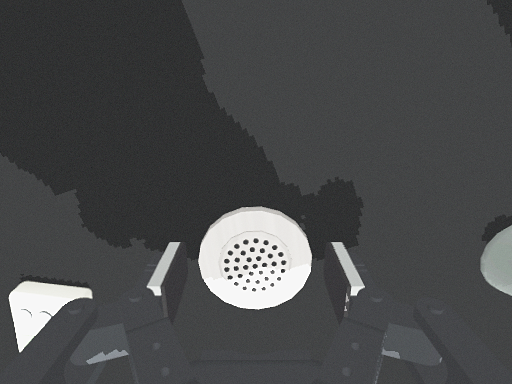

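The plate sits centred between the pads at (255,258). I'll check the fingertip height from depth before closing.

```bash
python3 - <<'E'
from h import *
w=cloud(get('wrist'))
for a,b in((130,190),(325,375)):
    s=w[235:300,a:b].reshape(-1,3);t=np.array([tool(p) for p in s[::5]]);k=(abs(t[:,1])>.025)&(abs(t[:,1])<.06)&(s[::5,2]>.003);print(np.sort(s[::5][k][:,2])[:6],k.sum())
E
```

```text
[0.01154914 0.01157516 0.01167392 0.01189333 0.01193186 0.01213238] 479
[0.010037   0.01041456 0.01086621 0.01133106 0.01145839 0.01151762] 451
```

Request:
move_arm:
  xyz:
    - [0, 0, 0.004]
    - [0, 0, 0]
    - [0, 0, 0]
    - [0, 0, 0]
    - [0, 0, 0]
    - [0, 0, 0]
  roll: [0, 0, 0, 0, 0, 0]
  fingers: [0.066, 0.05, 0.05, 0.05, 0.05, 0.05]

```text
time: 2.92
ee_pos: [0.4341, 0.1308, 0.0192]
orientation: [0.001, 0.18, 0.984, 0.0]
ft_force: [-1.3, 0.9, 6.0]
gripper_width: 0.0539
grip_force: 40.8
```

Request:
move_arm:
  xyz:
    - [0, 0, -0.005]
    - [0, 0, -0.01]
    - [0, 0, -0.02]
    - [0, 0, -0.03]
    - [0, 0, -0.03]
    - [0, 0, -0.03]
    - [0, 0, -0.03]
    - [0, 0, 0]
  roll: [0, 0, 0, 0, 0, 0, 0, 0]
  fingers: [0.05, 0.05, 0.05, 0.05, 0.05, 0.05, 0.05, 0.05]

```text
time: 3.58
ee_pos: [0.4369, 0.1311, 0.179]
orientation: [0.004, 0.18, 0.984, 0.001]
ft_force: [0.9, 0.3, -1.0]
gripper_width: 0.0539
grip_force: 42.3
```

```bash
python3 - <<'E'
from h import *
print(tool([.58,-.10,.20]))
d=get('wrist','w3.png');w=cloud(d).reshape(-1,3);o=ctrl.get_obs()
from scipy.spatial.transform import Rotation as R
q=o['orientation'];M=R.from_quat([q[1],q[2],q[3],q[0]]).as_matrix()
t=(w-o['ee_pos'])@M
k=(np.hypot(t[:,0],t[:,1])<.0255)&(abs(t[:,2])<.02)
A=np.c_[t[k][:,:2],np.ones(k.sum())];print(k.sum(),np.linalg.lstsq(A,t[k][:,2],rcond=None)[0],t[k].min(0),t[k].max(0))
k=(np.hypot(t[:,0],t[:,1])<.035)&(abs(t[:,1])<.015)&(abs(t[:,2])<.02);print(np.percentile(t[k][:,0],[.2,1,99,99.8]))
E
```

```text
[-0.21597743 -0.16517136 -0.01998848]
7692 [0.01432509 0.00187597 0.00330602] [-0.02547473 -0.02543374 -0.00017869] [0.02545687 0.02537304 0.00641854]
[-0.0275178  -0.0263634   0.02683949  0.02715045]
```

View pics/w3.png

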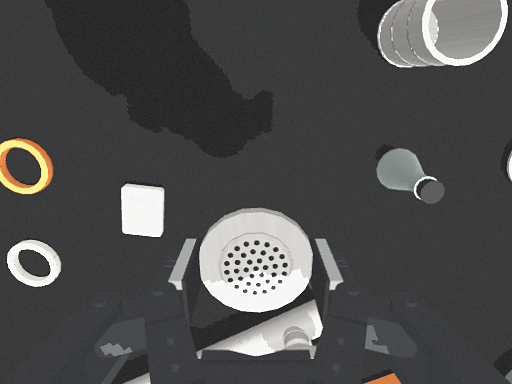

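Plate held level and centred. Next I'll go beyond the base, so the wrist camera sees it.

Request:
move_arm:
  xyz:
    - [-0.0176, -0.0242, -0.004]
    - [-0.0176, -0.0242, -0.004]
    - [-0.0176, -0.0242, -0.004]
    - [-0.0176, -0.0242, -0.004]
    - [-0.0176, -0.0242, -0.004]
    - [-0.0176, -0.0242, -0.004]
    - [-0.0176, -0.0242, -0.004]
    - [-0.0176, -0.0242, -0.004]
  roll: [0, 0, 0, 0, 0, 0, 0, 0]
  fingers: [0.05, 0.05, 0.05, 0.05, 0.05, 0.05, 0.05, 0.05]

```text
time: 4.3
ee_pos: [0.4957, -0.1016, 0.2042]
orientation: [-0.001, 0.181, 0.984, 0.0]
ft_force: [1.2, -0.2, -1.1]
gripper_width: 0.0539
grip_force: 42.4
```

Request:
move_arm:
  xyz:
    - [-0.03, 0.004, 0]
    - [-0.03, 0.004, 0]
    - [-0.03, 0.004, 0]
    - [-0.03, 0.004, 0]
    - [-0.03, 0.004, 0]
    - [-0.03, 0.004, 0]
    - [-0.03, 0.004, 0]
    - [0, 0, 0]
  roll: [0, 0, 0, 0, 0, 0, 0, 0]
  fingers: [0.05, 0.05, 0.05, 0.05, 0.05, 0.05, 0.05, 0.05]

```text
time: 4.97
ee_pos: [0.7061, -0.1499, 0.2013]
orientation: [-0.0, 0.181, 0.984, 0.0]
ft_force: [-1.0, -0.0, -1.0]
gripper_width: 0.0537
grip_force: 42.5
```

```bash
python3 - <<'E'
from h import *
o=ctrl.get_obs();print(o['ee_pos'],o['qpos'])
d=get('wrist','w4.png');w=cloud(d);np.save('w4.npy',w);s=w.reshape(-1,3)
k=(s[:,2]>.081)&(s[:,2]<.096)&(np.hypot(s[:,0]-.651,s[:,1]+.127)<.045);s=s[k]
print(k.sum(),s.min(0),s.max(0),np.percentile(s,[1,99],axis=0).mean(0))
E
```

```text
[ 0.70611561 -0.14988797  0.20125978] [-3.11339275e-01  6.86597308e-01  2.72093707e-01  1.15702419e+00
  8.81765031e-05  5.18093625e-02]
1174 [ 0.62729058 -0.15470759  0.08103752] [ 0.67817144 -0.10301661  0.09007685] [ 0.65245603 -0.12864936  0.08528703]
```

View pics/w4.png

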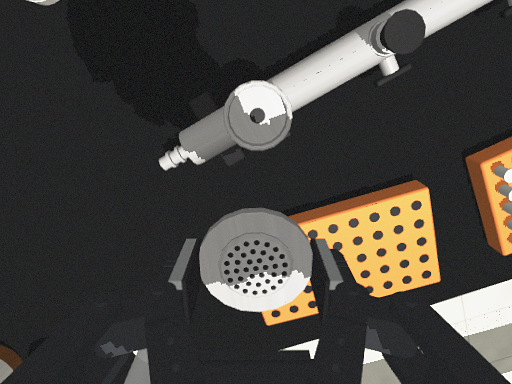

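Base seen at (258,115); cloud centre (0.6527, -0.1288).

Request:
move_arm:
  xyz:
    - [0.025, 0, 0]
    - [0.025, 0, 0.01]
    - [0.0074, 0.0008, 0.02]
    - [0, 0, 0.02]
    - [0, 0, 0.02]
    - [0, 0, 0.014]
    - [0, 0, 0]
    - [0, 0, 0]
  roll: [0, 0, 0, 0, 0, 0, 0, 0]
  fingers: [0.05, 0.05, 0.05, 0.05, 0.05, 0.05, 0.05, 0.05]

```text
time: 5.68
ee_pos: [0.6474, -0.127, 0.1202]
orientation: [-0.002, 0.18, 0.984, 0.0]
ft_force: [0.7, 0.3, 0.1]
gripper_width: 0.054
grip_force: 42.5
```

```bash
python3 - <<'E'
from h import *
print(tool([.6527,-.1288,.1]))
E
```

```text
[-0.00568973  0.00019855  0.02020598]
```

Request:
move_arm:
  xyz:
    - [-0.0055, 0, 0.004]
    - [0, 0, 0.003]
    - [0, 0, 0]
    - [0, 0, 0]
  roll: [0, 0, 0, 0]
  fingers: [0.05, 0.05, 0.05, 0.05]

```text
time: 6.02
ee_pos: [0.6548, -0.1296, 0.1147]
orientation: [0.0, 0.18, 0.984, -0.0]
ft_force: [0.1, 0.3, -0.8]
gripper_width: 0.0533
grip_force: 42.5
```

```bash
python3 - <<'E'
from h import *
print(tool([.6527,-.1288,.1]),ctrl.get_obs()['ft_force'])
E
```

```text
[2.25225267e-03 2.96053740e-05 1.46916876e-02] [ 0.05934949  0.28354383 -0.8012507 ]
```

Request:
move_arm:
  xyz:
    - [0.0015, 0, 0.002]
    - [0, 0, 0.003]
    - [0, 0, 0.003]
    - [0, 0, 0.002]
    - [0, 0, 0.001]
    - [0, 0, 0]
    - [0, 0, 0]
  roll: [0, 0, 0, 0, 0, 0, 0]
  fingers: [0.05, 0.05, 0.05, 0.05, 0.05, 0.05, 0.05]

```text
time: 6.6
ee_pos: [0.6531, -0.1289, 0.1031]
orientation: [-0.0, 0.18, 0.984, 0.0]
ft_force: [0.4, -0.8, -0.3]
gripper_width: 0.0538
grip_force: 42.5
```

```bash
python3 - <<'E'
from h import *
print(tool([.6527,-.1288,.1]),ctrl.get_obs()['ft_force'])
E
```

```text
[ 4.24045817e-04 -1.08607468e-05  3.14701435e-03] [ 0.37965056 -0.76279811 -0.2785759 ]
```

Request:
move_arm:
  xyz:
    - [0, 0, 0.001]
    - [0, 0, 0.001]
    - [0, 0, 0.001]
    - [0, 0, 0]
  roll: [0, 0, 0, 0]
  fingers: [0.05, 0.05, 0.05, 0.05]

```text
time: 6.93
ee_pos: [0.6532, -0.129, 0.1003]
orientation: [0.0, 0.18, 0.984, -0.0]
ft_force: [-0.3, -0.2, -0.7]
gripper_width: 0.0534
grip_force: 42.5
```

Request:
move_arm:
  xyz:
    - [0, 0, 0.001]
    - [0, 0, 0]
    - [0, 0, 0]
  roll: [0, 0, 0]
  fingers: [0.05, 0.05, 0.05]

```text
time: 7.18
ee_pos: [0.6532, -0.129, 0.1002]
orientation: [0.0, 0.18, 0.984, -0.0]
ft_force: [-1.7, 0.8, 4.2]
gripper_width: 0.0535
grip_force: 43.0
```

Contact at TCP z 0.1002, the expected seat height. Release and rise.

Request:
move_arm:
  xyz:
    - [0, 0, 0]
    - [0, 0, 0]
    - [0, 0, 0]
    - [0, 0, 0]
    - [0, 0, -0.01]
    - [0, 0, -0.03]
    - [0, 0, -0.03]
    - [0, 0, -0.03]
  roll: [0, 0, 0, 0, 0, 0, 0, 0]
  fingers: [0.058, 0.063, 0.07, 0.075, 0.08, 0.085, 0.085, 0.085]

```text
time: 7.85
ee_pos: [0.6528, -0.1289, 0.2007]
orientation: [-0.0, 0.18, 0.984, 0.0]
ft_force: [0.5, -0.2, -0.1]
gripper_width: 0.0849
grip_force: 0.0
```

Request:
move_arm:
  xyz:
    - [-0.035, 0, 0]
    - [-0.035, 0, 0]
    - [0, 0, 0]
    - [0, 0, 0]
  roll: [0, 0, 0, 0]
  fingers: [0.085, 0.085, 0.085, 0.085]

```text
time: 8.18
ee_pos: [0.7193, -0.1544, 0.1982]
orientation: [-0.0, 0.181, 0.984, 0.0]
ft_force: [0.6, -0.2, -0.2]
gripper_width: 0.0848
grip_force: 0.0
```

```bash
python3 - <<'E'
from h import *
d=get('wrist','w5.png');w=cloud(d);s=w.reshape(-1,3)
r=np.hypot(s[:,0]-.653,s[:,1]+.129)
k=(s[:,2]>.09)&(s[:,2]<.105)&(r<.045);q=s[k]
print(k.sum(),(q.min(0)+q.max(0))/2,np.percentile(q,[1,99],axis=0).mean(0))
q=s[(r<.017)];q=q[np.isfinite(q[:,0])&(q[:,2]>.09)];A=np.c_[q[:,:2]-[.653,-.129],np.ones(len(q))];print(np.linalg.lstsq(A,q[:,2],rcond=None)[0],tool([.4517,-.1388,.02]))
E
```

```text
5013 [ 0.65296595 -0.12957519  0.09448323] [ 0.65269753 -0.12952296  0.09448795]
[-0.00830399 -0.00361719  0.09575192] [ 0.25422766 -0.08061599  0.17888835]
```

View pics/w5.png

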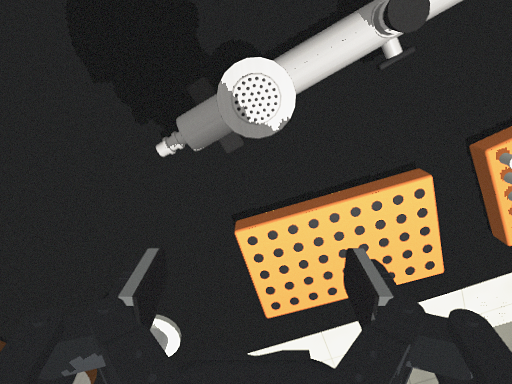

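The plate is seated at (257,97), level, with its centre at (0.653, -0.1295). Now the collar.

Request:
move_arm:
  xyz:
    - [0.036, -0.0134, 0]
    - [0.036, -0.0134, 0]
    - [0.036, -0.0134, 0]
    - [0.036, -0.0134, 0]
    - [0.036, -0.0134, 0]
    - [0.034, -0.0134, 0]
    - [0, 0, 0.01]
    - [0, 0, 0]
  roll: [0, 0, 0, 0, 0, 0, 0, 0]
  fingers: [0.085, 0.085, 0.085, 0.085, 0.085, 0.085, 0.085, 0.085]

```text
time: 8.9
ee_pos: [0.4866, -0.1518, 0.189]
orientation: [-0.001, 0.181, 0.983, 0.0]
ft_force: [0.3, -0.4, 1.1]
gripper_width: 0.0849
grip_force: 0.0
```

```bash
cat >> h.py <<'E'
def ring(c,z0,z1,R=.045,f=None,cam='wrist'):
    s=cloud(get(cam,f)).reshape(-1,3)
    q=s[(s[:,2]>z0)&(s[:,2]<z1)&(np.hypot(s[:,0]-c[0],s[:,1]-c[1])<R)]
    a=(q.min(0)+q.max(0))/2;print(len(q),a.round(4),np.percentile(q,[1,99],axis=0).mean(0).round(4),(np.ptp(q,axis=0)).round(4))
    return a
E
python3 - <<'E'
from h import *
a=ring((.4517,-.1388),.006,.016);print(tool([a[0],a[1],.021]))
E
```

```text
1155 [ 0.4519 -0.1395  0.0086] [ 0.4518 -0.1394  0.0086] [0.0554 0.0552 0.0052]
[ 0.0390902  -0.0009876   0.16868742]
```

Request:
move_arm:
  xyz:
    - [0.02, -0.001, 0.02]
    - [0.019, 0, 0.03]
    - [0, 0, 0.03]
    - [0, 0, 0.03]
    - [0, 0, 0.025]
    - [0, 0, 0.02]
    - [0, 0, 0.01]
    - [0, 0, 0.004]
  roll: [0, 0, 0, 0, 0, 0, 0, 0]
  fingers: [0.085, 0.085, 0.085, 0.085, 0.085, 0.085, 0.08, 0.07]

```text
time: 9.62
ee_pos: [0.4533, -0.1398, 0.019]
orientation: [-0.001, 0.18, 0.984, 0.0]
ft_force: [0.3, 0.5, 0.3]
gripper_width: 0.0708
grip_force: 0.0
```

Request:
move_arm:
  xyz:
    - [0, 0, 0.002]
    - [0, 0, 0]
    - [0, 0, 0]
    - [0, 0, 0]
    - [0, 0, 0]
    - [0, 0, 0]
  roll: [0, 0, 0, 0, 0, 0]
  fingers: [0.066, 0.05, 0.05, 0.05, 0.05, 0.05]
  newtons: 30

```text
time: 10.12
ee_pos: [0.4542, -0.1406, 0.0193]
orientation: [0.001, 0.18, 0.984, -0.0]
ft_force: [-0.6, 0.7, 5.6]
gripper_width: 0.0542
grip_force: 32.1
```

Request:
move_arm:
  xyz:
    - [0, 0, -0.005]
    - [0, 0, -0.01]
    - [0, 0, -0.02]
    - [0, 0, -0.03]
    - [0, 0, -0.03]
    - [-0.015, 0, -0.03]
    - [-0.03, 0, -0.03]
    - [-0.035, 0.01, -0.02]
  roll: [0, 0, 0, 0, 0, 0, 0, 0]
  fingers: [0.05, 0.05, 0.05, 0.05, 0.05, 0.05, 0.05, 0.05]

```text
time: 10.78
ee_pos: [0.5308, -0.1599, 0.197]
orientation: [0.001, 0.181, 0.983, -0.001]
ft_force: [1.7, -0.7, 0.4]
gripper_width: 0.0542
grip_force: 31.8
```

Request:
move_arm:
  xyz:
    - [-0.035, 0.02, 0]
    - [-0.035, 0.02, 0]
    - [-0.025, 0.02, 0]
    - [0, 0, 0]
    - [0, 0, 0]
  roll: [0, 0, 0, 0, 0]
  fingers: [0.05, 0.05, 0.05, 0.05, 0.05]

```text
time: 11.2
ee_pos: [0.6416, -0.1358, 0.1924]
orientation: [-0.001, 0.18, 0.984, -0.0]
ft_force: [-0.5, 0.1, -1.3]
gripper_width: 0.0543
grip_force: 31.8
```

```bash
cat >> h.py <<'E'
def held(f=None,zr=(-.02,.03)):
    from scipy.spatial.transform import Rotation as R
    s=cloud(get('wrist',f)).reshape(-1,3);o=ctrl.get_obs();q=o['orientation']
    t=(s-o['ee_pos'])@R.from_quat([q[1],q[2],q[3],q[0]]).as_matrix()
    k=(np.hypot(t[:,0],t[:,1])<.036)&(abs(t[:,1])<.024)&(t[:,2]>zr[0])&(t[:,2]<zr[1]);t=t[k]
    print('held',len(t),np.percentile(t[:,0],[.2,1,99,99.8]).round(4),np.percentile(t[:,2],[1,50,99]).round(4))
    return t
E
python3 - <<'E'
from h import *
t=held('w6.png');k=np.argsort(t[:,2])
r=t[t[:,2]<np.percentile(t[:,2],60)];print(np.linalg.lstsq(np.c_[r[:,:2],np.ones(len(r))],r[:,2],rcond=None)[0])
print(tool([.6529,-.1295,.2]))
E
```

```text
held 4731 [-0.0259 -0.025   0.0286  0.0289] [0.0091 0.0107 0.0191]
[0.00147233 0.00017385 0.01017032]
[-0.00937504  0.01065531 -0.00750357]
```

View pics/w6.png

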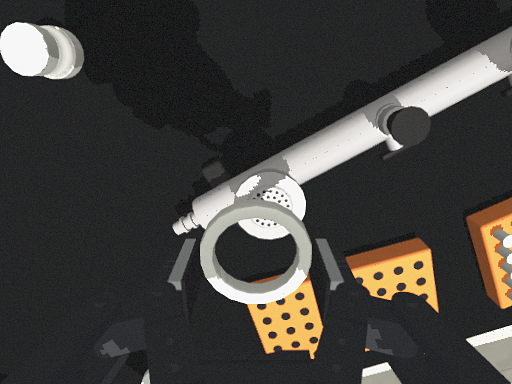

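Collar level in the grip at (256,255), offset +1.6 mm along tool x. The plate lies beyond it.

Request:
move_arm:
  xyz:
    - [-0.011, 0.0105, 0.01]
    - [0, 0, 0.02]
    - [0, 0, 0.02]
    - [0, 0, 0.015]
    - [0, 0, 0]
    - [0, 0, 0]
  roll: [0, 0, 0, 0, 0, 0]
  fingers: [0.05, 0.05, 0.05, 0.05, 0.05, 0.05]

```text
time: 11.75
ee_pos: [0.6532, -0.1309, 0.1277]
orientation: [-0.001, 0.181, 0.983, 0.0]
ft_force: [0.5, -0.5, 0.2]
gripper_width: 0.0544
grip_force: 31.8
```

```bash
python3 - <<'E'
from h import *
print(tool([.6529,-.1295,.1135])-[.0016,0,0])
E
```

```text
[-0.00088919  0.00122657  0.01417268]
```

Request:
move_arm:
  xyz:
    - [-0.0009, 0.0012, 0.003]
    - [0, 0, 0.003]
    - [0, 0, 0.003]
    - [0, 0, 0.002]
    - [0, 0, 0.001]
    - [0, 0, 0.001]
    - [0, 0, 0]
  roll: [0, 0, 0, 0, 0, 0, 0]
  fingers: [0.05, 0.05, 0.05, 0.05, 0.05, 0.05, 0.05]

```text
time: 12.33
ee_pos: [0.6563, -0.1298, 0.1146]
orientation: [-0.0, 0.18, 0.984, 0.0]
ft_force: [-0.3, 0.2, 0.7]
gripper_width: 0.0543
grip_force: 31.8
```

```bash
python3 - <<'E'
from h import *
print(tool([.6529,-.1295,.1135])-[.0016,0,0],ctrl.get_obs()['ft_force'])
E
```

```text
[ 0.00169898 -0.00091529  0.00107321] [-0.25384226  0.23733257  0.69950858]
```

Request:
move_arm:
  xyz:
    - [0.0015, -0.0008, 0]
    - [0, 0, 0.001]
    - [0, 0, 0.001]
    - [0, 0, 0]
  roll: [0, 0, 0, 0]
  fingers: [0.05, 0.05, 0.05, 0.05]

```text
time: 12.67
ee_pos: [0.6547, -0.1301, 0.1134]
orientation: [0.0, 0.18, 0.984, -0.0]
ft_force: [-1.6, 0.5, 3.5]
gripper_width: 0.0544
grip_force: 32.2
```

Request:
move_arm:
  xyz:
    - [0, 0, 0]
    - [0, 0, 0]
    - [0, 0, 0]
    - [0, 0, 0]
    - [0, 0, -0.01]
    - [0, 0, -0.03]
    - [0, 0, -0.03]
    - [-0.015, 0, -0.02]
  roll: [0, 0, 0, 0, 0, 0, 0, 0]
  fingers: [0.058, 0.063, 0.07, 0.075, 0.08, 0.085, 0.085, 0.085]

```text
time: 13.33
ee_pos: [0.6679, -0.1348, 0.2064]
orientation: [0.0, 0.18, 0.984, 0.0]
ft_force: [1.9, -1.1, -0.7]
gripper_width: 0.0855
grip_force: 0.0
```

Request:
move_arm:
  xyz:
    - [-0.03, 0, 0]
    - [-0.025, 0, 0]
    - [0, 0, 0]
    - [0, 0, 0]
  roll: [0, 0, 0, 0]
  fingers: [0.085, 0.085, 0.085, 0.085]

```text
time: 13.67
ee_pos: [0.7206, -0.1553, 0.2023]
orientation: [-0.0, 0.181, 0.984, 0.0]
ft_force: [-0.2, 0.9, 0.1]
gripper_width: 0.085
grip_force: 0.0
```

```bash
python3 - <<'E'
from h import *
ring((.653,-.1295),.0995,.112,f='w7.png');print(tool([.371,.298,.2]))
E
```

```text
2361 [ 0.6525 -0.1302  0.1025] [ 0.6524 -0.13    0.1026] [0.0554 0.0556 0.0059]
[0.48671818 0.29956184 0.00296998]
```

View pics/w7.png

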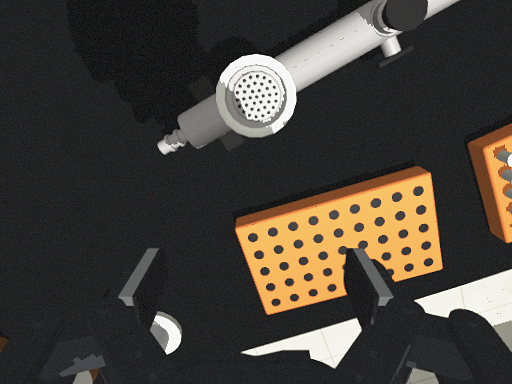

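Collar seated around the perforated field at (257,95), centre (0.6525, -0.1301). Now the funnel, keeping clear of the tall holder.

Request:
move_arm:
  xyz:
    - [0.04, 0.0045, 0]
    - [0.04, 0.0045, 0]
    - [0.04, 0.0045, 0]
    - [0.04, 0.0045, 0]
    - [0.04, 0.0045, 0]
    - [0.04, 0.0045, 0]
    - [0.04, 0.0045, 0]
    - [0.04, 0.0045, 0]
  roll: [0, 0, 0, 0, 0, 0, 0, 0]
  fingers: [0.085, 0.085, 0.085, 0.085, 0.085, 0.085, 0.085, 0.085]

```text
time: 14.38
ee_pos: [0.4303, -0.0065, 0.2027]
orientation: [-0.0, 0.18, 0.984, 0.0]
ft_force: [0.2, 0.6, 1.2]
gripper_width: 0.085
grip_force: 0.0
```

Request:
move_arm:
  xyz:
    - [0.015, 0.033, 0]
    - [0.015, 0.033, 0]
    - [0.015, 0.033, 0]
    - [0.015, 0.033, 0]
    - [0.015, 0.033, 0]
    - [0.015, 0.033, 0]
    - [0.015, 0.033, 0]
    - [0.015, 0.033, 0]
  roll: [0, 0, 0, 0, 0, 0, 0, 0]
  fingers: [0.085, 0.085, 0.085, 0.085, 0.085, 0.085, 0.085, 0.085]

```text
time: 15.05
ee_pos: [0.4133, 0.283, 0.2032]
orientation: [0.0, 0.18, 0.984, 0.0]
ft_force: [1.9, 0.0, 0.3]
gripper_width: 0.0851
grip_force: 0.0
```

Request:
move_arm:
  xyz:
    - [0, 0, 0]
    - [0, 0, 0]
  roll: [0, 0]
  fingers: [0.085, 0.085]

```text
time: 15.22
ee_pos: [0.4135, 0.2828, 0.2029]
orientation: [-0.0, 0.178, 0.984, -0.0]
ft_force: [-0.3, -1.0, -0.7]
gripper_width: 0.0849
grip_force: 0.0
```

```bash
python3 - <<'E'
from h import *
a=ring((.3705,.2975),.081,.092);print(tool([a[0],a[1],.066]))
E
```

```text
1145 [0.3707 0.2979 0.0836] [0.3707 0.2978 0.0836] [0.0555 0.0555 0.0052]
[0.04604646 0.0001936  0.1368074 ]
```

Request:
move_arm:
  xyz:
    - [0.023, 0, 0]
    - [0.022, 0, 0.02]
    - [0, 0, 0.03]
    - [0, 0, 0.03]
    - [0, 0, 0.025]
    - [0, 0, 0.02]
    - [0, 0, 0.01]
    - [0, 0, 0]
  roll: [0, 0, 0, 0, 0, 0, 0, 0]
  fingers: [0.085, 0.085, 0.085, 0.085, 0.085, 0.085, 0.085, 0.085]

```text
time: 15.93
ee_pos: [0.3712, 0.2949, 0.0658]
orientation: [-0.002, 0.182, 0.983, -0.002]
ft_force: [-0.5, -0.6, -0.3]
gripper_width: 0.0849
grip_force: 0.0
```

```bash
python3 - <<'E'
from h import *
print(tool([.3707,.2979,.066]))
E
```

```text
[ 0.00154266  0.00264569 -0.00016007]
```

Request:
move_arm:
  xyz:
    - [0.001, 0.002, 0]
    - [0, 0, 0]
    - [0, 0, 0]
    - [0, 0, 0]
    - [0, 0, 0]
    - [0, 0, 0]
    - [0, 0, 0]
    - [0, 0, 0]
  roll: [0, 0, 0, 0, 0, 0, 0, 0]
  fingers: [0.075, 0.067, 0.06, 0.048, 0.045, 0.045, 0.045, 0.045]
  newtons: 40

```text
time: 16.6
ee_pos: [0.3738, 0.2998, 0.0692]
orientation: [0.001, 0.18, 0.984, 0.0]
ft_force: [-1.0, -2.5, 6.8]
gripper_width: 0.054
grip_force: 40.5
```

Request:
move_arm:
  xyz:
    - [0, 0, -0.005]
    - [0, 0, -0.01]
    - [0, 0, -0.02]
    - [0, 0, -0.03]
    - [0, 0, -0.03]
    - [0, 0, -0.03]
    - [0, 0, -0.03]
    - [0, 0, -0.02]
  roll: [0, 0, 0, 0, 0, 0, 0, 0]
  fingers: [0.045, 0.045, 0.045, 0.045, 0.045, 0.045, 0.045, 0.045]

```text
time: 17.27
ee_pos: [0.3734, 0.3003, 0.2462]
orientation: [0.001, 0.18, 0.984, 0.001]
ft_force: [-0.1, 0.2, -3.5]
gripper_width: 0.0538
grip_force: 42.7
```

```bash
python3 - <<'E'
from h import *
held('w8.png',(-.05,.04));
t=held(None,(-.03,-.005));print(tool([.42,-.01,.25]),ctrl.get_obs()['ee_pos'])
print((t.min(0)+t.max(0))/2)
E
```

```text
held 13672 [-0.0237 -0.0222  0.0302  0.0307] [-0.0492  0.002   0.0387]
held 5949 [-0.0251 -0.0242  0.0291  0.0297] [-0.019  -0.0153 -0.0052]
[-0.15261509 -0.27482099 -0.00408946] [0.37480888 0.30109884 0.24684759]
[ 1.62710458e-03  1.48368596e-07 -1.24860719e-02]
```

View pics/w8.png

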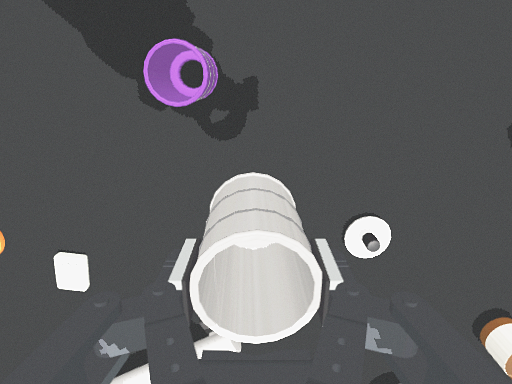

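Funnel held upright at (255,285). Carry it around to above the collar.

Request:
move_arm:
  xyz:
    - [-0.01, -0.02, 0]
    - [-0.019, -0.036, 0]
    - [-0.019, -0.036, 0]
    - [-0.019, -0.036, 0]
    - [-0.02, -0.036, 0]
    - [-0.022, -0.036, 0]
    - [-0.022, -0.036, 0]
    - [-0.022, -0.036, 0]
  roll: [0, 0, 0, 0, 0, 0, 0, 0]
  fingers: [0.045, 0.045, 0.045, 0.045, 0.045, 0.045, 0.045, 0.045]

```text
time: 18.03
ee_pos: [0.4182, -0.0089, 0.2419]
orientation: [-0.001, 0.18, 0.984, 0.0]
ft_force: [1.2, 0.3, -1.9]
gripper_width: 0.054
grip_force: 43.0
```

Request:
move_arm:
  xyz:
    - [-0.034, -0.004, 0]
    - [-0.034, -0.004, 0]
    - [-0.034, -0.004, 0]
    - [-0.034, -0.004, 0]
    - [-0.034, -0.004, 0]
    - [-0.034, -0.004, 0]
    - [-0.03, -0.004, 0]
    - [-0.02, 0, 0]
  roll: [0, 0, 0, 0, 0, 0, 0, 0]
  fingers: [0.045, 0.045, 0.045, 0.045, 0.045, 0.045, 0.045, 0.045]

```text
time: 18.7
ee_pos: [0.6481, -0.1252, 0.2406]
orientation: [-0.001, 0.181, 0.983, -0.0]
ft_force: [-1.4, 0.3, -1.5]
gripper_width: 0.0538
grip_force: 43.3
```

Request:
move_arm:
  xyz:
    - [0, 0, 0]
    - [0, 0, 0]
  roll: [0, 0]
  fingers: [0.045, 0.045]

```text
time: 18.87
ee_pos: [0.6463, -0.1236, 0.2404]
orientation: [-0.002, 0.181, 0.984, 0.0]
ft_force: [0.3, -0.2, -1.6]
gripper_width: 0.054
grip_force: 43.3
```

```bash
python3 - <<'E'
from h import *
t=held(None,(-.03,-.012));print(np.linalg.lstsq(np.c_[t[:,:2],np.ones(len(t))],t[:,2],rcond=None)[0],(t.min(0)+t.max(0))/2)
print(tool([.6525,-.1301,.168])-[.0023,0,0])
E
```

```text
held 3066 [-0.0262 -0.0253  0.0287  0.029 ] [-0.0161 -0.0145 -0.0121]
[-0.00831909  0.02480709 -0.01436029] [ 1.16591516e-03 -1.92190852e-06 -1.44004425e-02]
[-0.01149684 -0.00408247  0.07286562]
```

Request:
move_arm:
  xyz:
    - [-0.005, -0.002, 0.005]
    - [-0.006, -0.002, 0.01]
    - [0, 0, 0.015]
    - [0, 0, 0.015]
    - [0, 0, 0.005]
    - [0, 0, 0]
    - [0, 0, 0]
  roll: [0, 0, 0, 0, 0, 0, 0]
  fingers: [0.045, 0.045, 0.045, 0.045, 0.045, 0.045, 0.045]

```text
time: 19.5
ee_pos: [0.6553, -0.1311, 0.1926]
orientation: [-0.0, 0.18, 0.984, 0.0]
ft_force: [-0.3, 0.6, -1.9]
gripper_width: 0.0537
grip_force: 43.3
```

```bash
python3 - <<'E'
from h import *
print(tool([.6525,-.1301,.168])-[.0018,0,0])
E
```

```text
[ 1.11077614e-03 -8.96948943e-05  2.46008130e-02]
```

Request:
move_arm:
  xyz:
    - [0.001, 0, 0.005]
    - [0, 0, 0.005]
    - [0, 0, 0.004]
    - [0, 0, 0.003]
    - [0, 0, 0]
    - [0, 0, 0]
  roll: [0, 0, 0, 0, 0, 0]
  fingers: [0.045, 0.045, 0.045, 0.045, 0.045, 0.045]

```text
time: 20.0
ee_pos: [0.6545, -0.1307, 0.1755]
orientation: [-0.0, 0.18, 0.984, 0.0]
ft_force: [-0.2, -0.5, -2.0]
gripper_width: 0.0537
grip_force: 43.3
```

```bash
python3 - <<'E'
from h import *
print(tool([.6525,-.1301,.168])-[.0018,0,0])
d=get('side','s1.png');im=d['image']
p=d['camera_from_world']@[.6525,-.1301,.12,1];u=d['mtx'][0,0]*p[0]/-p[2]+d['mtx'][0,2];v=d['mtx'][1,1]*p[1]/p[2]+d['mtx'][1,2];print(u,v)
u,v=int(u),int(v);cv2.imwrite('pics/s1c.png',cv2.resize(im[v-60:v+50,u-60:u+60,::-1],None,fx=5,fy=5,interpolation=cv2.INTER_CUBIC))
E
```

```text
[ 0.0002983  -0.00010256  0.00753965]
332.52003001819844 200.56342025334618
```

View pics/s1c.png

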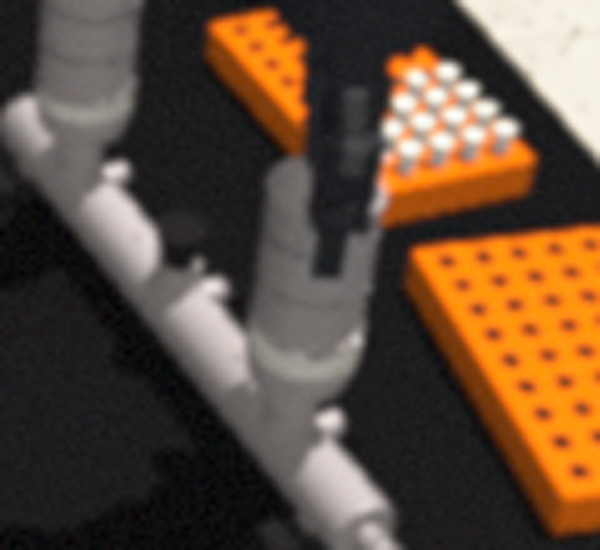

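The funnel stands just over the collar (crop 305,355), in line with it. Lower slowly.

Request:
move_arm:
  xyz:
    - [0, 0, 0.002]
    - [0, 0, 0.002]
    - [0, 0, 0.001]
    - [0, 0, 0.001]
    - [0, 0, 0]
    - [0, 0, 0]
  roll: [0, 0, 0, 0, 0, 0]
  fingers: [0.045, 0.045, 0.045, 0.045, 0.045, 0.045]

```text
time: 20.55
ee_pos: [0.6546, -0.1308, 0.1697]
orientation: [-0.0, 0.18, 0.984, 0.0]
ft_force: [0.3, -0.4, -1.7]
gripper_width: 0.0539
grip_force: 43.3
```

Request:
move_arm:
  xyz:
    - [0, 0, 0.001]
    - [0, 0, 0.001]
    - [0, 0, 0]
    - [0, 0, 0]
  roll: [0, 0, 0, 0]
  fingers: [0.045, 0.045, 0.045, 0.045]

```text
time: 20.88
ee_pos: [0.655, -0.1309, 0.1686]
orientation: [0.001, 0.18, 0.984, -0.0]
ft_force: [-0.8, -0.6, 4.0]
gripper_width: 0.0541
grip_force: 43.5
```

Request:
move_arm:
  xyz:
    - [0, 0, 0]
    - [0, 0, 0]
    - [0, 0, 0]
    - [0, 0, 0]
    - [0, 0, 0]
    - [0, 0, -0.02]
    - [0, 0, -0.03]
    - [0, 0, -0.03]
  roll: [0, 0, 0, 0, 0, 0, 0, 0]
  fingers: [0.056, 0.06, 0.067, 0.073, 0.08, 0.085, 0.085, 0.085]

```text
time: 21.55
ee_pos: [0.6538, -0.1305, 0.2474]
orientation: [-0.001, 0.18, 0.984, 0.0]
ft_force: [0.8, -0.6, 0.5]
gripper_width: 0.0846
grip_force: 0.0
```

Request:
move_arm:
  xyz:
    - [0, 0, -0.03]
    - [-0.03, 0, 0]
    - [-0.03, 0, 0]
    - [0, 0, 0]
    - [0, 0, 0]
  roll: [0, 0, 0, 0, 0]
  fingers: [0.085, 0.085, 0.085, 0.085, 0.085]

```text
time: 21.97
ee_pos: [0.7112, -0.1525, 0.2757]
orientation: [-0.001, 0.181, 0.984, 0.0]
ft_force: [-0.8, -0.0, 0.0]
gripper_width: 0.085
grip_force: 0.0
```

```bash
python3 - <<'E'
from h import *
ring((.653,-.130),.179,.19,f='w9.png');s=cloud(get('wrist')).reshape(-1,3)
q=s[(np.hypot(s[:,0]-.6525,s[:,1]+.13)<.035)&(s[:,2]>.179)&(s[:,2]<.19)];print(np.linalg.lstsq(np.c_[q[:,:2]-[.6525,-.13],np.ones(len(q))],q[:,2],rcond=None)[0])
E
```

```text
1558 [ 0.6519 -0.1328  0.1823] [ 0.652  -0.1326  0.1821] [0.0551 0.0559 0.0064]
[-0.00864978  0.00364814  0.18294738]
```

View pics/w9.png

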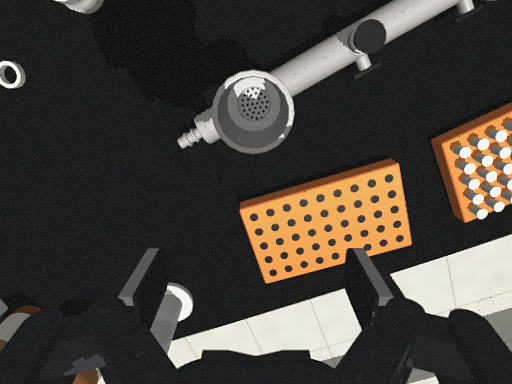

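Funnel upright on the collar at (252,110), rim centre (0.652, -0.1327), level at 0.183 m. Now the lid.

Request:
move_arm:
  xyz:
    - [0.04, 0.0045, 0]
    - [0.04, 0.0045, 0]
    - [0.04, 0.0045, 0]
    - [0.04, 0.0045, 0]
    - [0.04, 0.0045, 0]
    - [0.04, 0.0045, 0]
    - [0.04, 0.0045, 0]
    - [0.04, 0.0045, 0]
  roll: [0, 0, 0, 0, 0, 0, 0, 0]
  fingers: [0.085, 0.08, 0.07, 0.06, 0.06, 0.06, 0.06, 0.06]

```text
time: 22.73
ee_pos: [0.421, -0.0037, 0.2778]
orientation: [0.0, 0.18, 0.984, 0.0]
ft_force: [-0.3, 0.7, 1.0]
gripper_width: 0.0603
grip_force: 0.0
```

Request:
move_arm:
  xyz:
    - [0, 0.036, 0.005]
    - [0, 0.036, 0.005]
    - [0, 0.036, 0.005]
    - [0, 0.036, 0.005]
    - [0, 0.036, 0.005]
    - [0, 0.036, 0.005]
    - [0, 0.036, 0.005]
    - [0, 0.036, 0.005]
  roll: [0, 0, 0, 0, 0, 0, 0, 0]
  fingers: [0.06, 0.06, 0.06, 0.06, 0.06, 0.06, 0.06, 0.06]

```text
time: 23.4
ee_pos: [0.5255, 0.266, 0.2383]
orientation: [0.0, 0.18, 0.984, 0.0]
ft_force: [1.0, -0.7, 0.5]
gripper_width: 0.06
grip_force: 0.0
```

Request:
move_arm:
  xyz:
    - [0, 0.036, 0.01]
    - [0, 0.036, 0.01]
    - [0, 0.036, 0.01]
    - [0, 0.01, 0.005]
    - [0, 0, 0]
    - [0, 0, 0]
  roll: [0, 0, 0, 0, 0, 0]
  fingers: [0.06, 0.06, 0.06, 0.06, 0.06, 0.06]

```text
time: 23.9
ee_pos: [0.5671, 0.3742, 0.2026]
orientation: [-0.0, 0.18, 0.984, -0.001]
ft_force: [0.2, -0.9, 0.1]
gripper_width: 0.0599
grip_force: 0.0
```

```bash
python3 - <<'E'
from h import *
a=ring((.527,.397),.0065,.016,f='w10.png');b=ring((.527,.397),.028,.037,R=.02);print(tool([a[0],a[1],.032]),tool([b[0],b[1],.032]))
E
```

```text
2497 [0.5287 0.3965 0.0112] [0.5286 0.3966 0.0092] [0.0588 0.0594 0.0093]
281 [0.5284 0.3965 0.0306] [0.5283 0.3965 0.0309] [0.0174 0.0173 0.0048]
[0.04490121 0.00770218 0.17174624] [0.04520939 0.00762825 0.17174613]
```

View pics/w10.png

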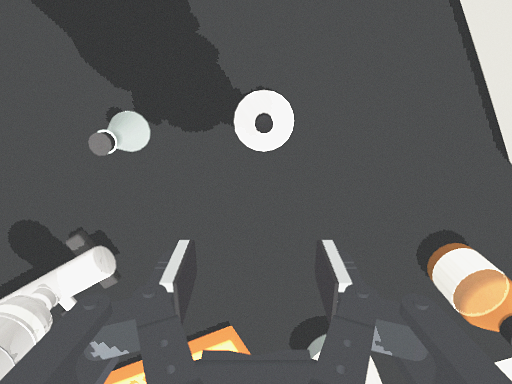

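Lid at (264,121), knob upright and nothing close by. Descend on the knob.

Request:
move_arm:
  xyz:
    - [0.022, 0.0037, 0.02]
    - [0.023, 0.0038, 0.03]
    - [0, 0, 0.03]
    - [0, 0, 0.03]
    - [0, 0, 0.025]
    - [0, 0, 0.02]
    - [0, 0, 0.01]
    - [0, 0, 0.003]
  roll: [0, 0, 0, 0, 0, 0, 0, 0]
  fingers: [0.06, 0.06, 0.06, 0.06, 0.06, 0.06, 0.055, 0.05]

```text
time: 24.67
ee_pos: [0.5281, 0.3959, 0.0338]
orientation: [-0.001, 0.181, 0.983, -0.001]
ft_force: [-0.1, -0.8, -0.7]
gripper_width: 0.0501
grip_force: 0.0
```

Request:
move_arm:
  xyz:
    - [0, 0, 0]
    - [0, 0, 0]
  roll: [0, 0]
  fingers: [0.045, 0.04]

```text
time: 24.83
ee_pos: [0.5301, 0.3978, 0.0366]
orientation: [0.001, 0.181, 0.984, 0.001]
ft_force: [-0.5, -0.5, 0.2]
gripper_width: 0.0403
grip_force: 0.0
```

```bash
python3 - <<'E'
from h import *
print(tool([.5286,.3966,.032]))
E
```

```text
[ 0.00101955 -0.00164065  0.00455231]
```

Request:
move_arm:
  xyz:
    - [0.0008, -0.0013, 0.003]
    - [0, 0, 0]
    - [0, 0, 0]
    - [0, 0, 0]
    - [0, 0, 0]
    - [0, 0, 0]
    - [0, 0, 0]
    - [0, 0, 0]
  roll: [0, 0, 0, 0, 0, 0, 0, 0]
  fingers: [0.035, 0.03, 0.022, 0.012, 0.012, 0.012, 0.012, 0.012]
  newtons: 35

```text
time: 25.5
ee_pos: [0.5281, 0.397, 0.0326]
orientation: [0.0, 0.18, 0.984, 0.0]
ft_force: [-1.1, -1.1, 5.1]
gripper_width: 0.0166
grip_force: 34.4
```

```bash
python3 - <<'E'
from h import *
print(tool([.5286,.3966,.032]),ctrl.get_obs()['gripper_width'])
E
```

```text
[-0.00059038 -0.0002332   0.00057013] 0.016589943420294472
```

Request:
move_arm:
  xyz:
    - [0, 0, -0.005]
    - [0, 0, -0.015]
    - [0, 0, -0.03]
    - [0, 0, -0.035]
    - [0, 0, -0.04]
    - [0, 0, -0.04]
    - [0, 0, -0.04]
    - [0, 0, -0.04]
  roll: [0, 0, 0, 0, 0, 0, 0, 0]
  fingers: [0.012, 0.012, 0.012, 0.012, 0.012, 0.012, 0.012, 0.012]

```text
time: 26.17
ee_pos: [0.5272, 0.3965, 0.2785]
orientation: [-0.0, 0.18, 0.984, -0.0]
ft_force: [1.2, 0.2, -0.4]
gripper_width: 0.0165
grip_force: 34.2
```

```bash
python3 - <<'E'
from h import *
from scipy.spatial.transform import Rotation as R
s=cloud(get('wrist','w11.png')).reshape(-1,3);o=ctrl.get_obs();q=o['orientation']
t=(s-o['ee_pos'])@R.from_quat([q[1],q[2],q[3],q[0]]).as_matrix()
k=(np.hypot(t[:,0],t[:,1])<.04)&(t[:,2]>.016)&(t[:,2]<.034);t=t[k];print(k.sum(),t.min(0),t.max(0))
print(np.linalg.lstsq(np.c_[t[:,:2],np.ones(len(t))],t[:,2],rcond=None)[0],o['ee_pos'],tool([.43,0,.28]))
E
```

```text
5337 [-0.02850461 -0.03325284  0.01600688] [0.03176709 0.02610501 0.03399993]
[0.0247802  0.00431763 0.0304293 ] [0.53010279 0.3982115  0.28809379] [-0.04762275 -0.40788418  0.0045872 ]
```

View pics/w11.png

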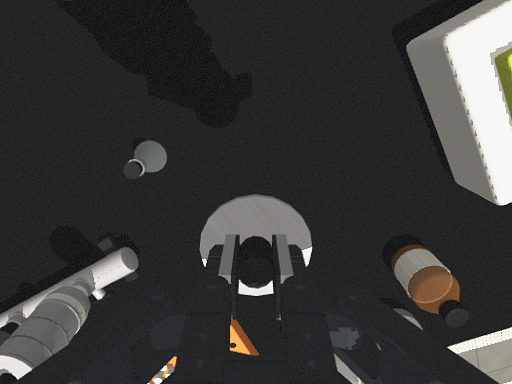

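Lid held level by its knob at (255,245). Carry it round to the funnel.

Request:
move_arm:
  xyz:
    - [-0.004, -0.02, 0]
    - [-0.004, -0.035, 0]
    - [-0.004, -0.036, 0]
    - [-0.004, -0.036, 0]
    - [-0.004, -0.036, 0]
    - [-0.004, -0.036, 0]
    - [-0.004, -0.036, 0]
    - [-0.004, -0.036, 0]
  roll: [0, 0, 0, 0, 0, 0, 0, 0]
  fingers: [0.012, 0.012, 0.012, 0.012, 0.012, 0.012, 0.012, 0.012]

```text
time: 26.88
ee_pos: [0.4605, 0.1306, 0.2764]
orientation: [-0.0, 0.18, 0.984, -0.0]
ft_force: [0.4, -0.7, -0.3]
gripper_width: 0.0168
grip_force: 34.4
```

Request:
move_arm:
  xyz:
    - [-0.004, -0.036, 0]
    - [-0.004, -0.036, 0]
    - [-0.004, -0.036, 0]
    - [-0.004, -0.028, 0]
    - [-0.034, -0.006, 0]
    - [-0.034, -0.006, 0]
    - [-0.034, -0.006, 0]
    - [-0.034, -0.006, 0]
  roll: [0, 0, 0, 0, 0, 0, 0, 0]
  fingers: [0.012, 0.012, 0.012, 0.012, 0.012, 0.012, 0.012, 0.012]

```text
time: 27.55
ee_pos: [0.5477, -0.0726, 0.2766]
orientation: [0.0, 0.181, 0.984, 0.0]
ft_force: [1.1, 0.5, -0.8]
gripper_width: 0.0166
grip_force: 34.5
```

Request:
move_arm:
  xyz:
    - [-0.034, -0.006, 0]
    - [-0.034, -0.006, 0]
    - [-0.03, -0.006, 0]
    - [-0.02, -0.003, 0]
    - [0, 0, 0]
    - [0, 0, 0]
    - [0, 0, 0]
  roll: [0, 0, 0, 0, 0, 0, 0]
  fingers: [0.012, 0.012, 0.012, 0.012, 0.012, 0.012, 0.012]

```text
time: 28.13
ee_pos: [0.6489, -0.1326, 0.276]
orientation: [-0.001, 0.18, 0.984, 0.0]
ft_force: [0.1, -0.7, -0.3]
gripper_width: 0.0161
grip_force: 34.5
```

```bash
python3 - <<'E'
from h import *
from scipy.spatial.transform import Rotation as R
o=ctrl.get_obs();q=o['orientation'];s=cloud(get('wrist')).reshape(-1,3)
t=(s-o['ee_pos'])@R.from_quat([q[1],q[2],q[3],q[0]]).as_matrix()
k=(np.hypot(t[:,0],t[:,1])<.04)&(t[:,2]>.016)&(t[:,2]<.034)
a,b=t[k][:,0],t[k][:,1];print(k.sum(),np.percentile(a,[.3,99.7]),np.percentile(b,[.3,99.7]))
print(tool([.652,-.1327,.211]))
E
```

```text
4741 [-0.03000683  0.02903128] [-0.02985363  0.02839555]
[-0.00319011  0.00076731  0.06547214]
```

Request:
move_arm:
  xyz:
    - [-0.003, 0.0007, 0.01]
    - [0, 0, 0.015]
    - [0, 0, 0.015]
    - [0, 0, 0.005]
    - [0, 0, 0]
    - [0, 0, 0]
  roll: [0, 0, 0, 0, 0, 0]
  fingers: [0.012, 0.012, 0.012, 0.012, 0.012, 0.012]

```text
time: 28.68
ee_pos: [0.6525, -0.133, 0.2319]
orientation: [-0.0, 0.18, 0.984, 0.0]
ft_force: [0.0, 0.2, -0.9]
gripper_width: 0.0162
grip_force: 34.5
```

```bash
python3 - <<'E'
from h import *
print(tool([.652,-.1327,.211]))
E
```

```text
[0.00059712 0.00012942 0.02090091]
```

Request:
move_arm:
  xyz:
    - [0, 0, 0.004]
    - [0, 0, 0.004]
    - [0, 0, 0.004]
    - [0, 0, 0.003]
    - [0, 0, 0.002]
    - [0, 0, 0.001]
    - [0, 0, 0]
    - [0, 0, 0]
  roll: [0, 0, 0, 0, 0, 0, 0, 0]
  fingers: [0.012, 0.012, 0.012, 0.012, 0.012, 0.012, 0.012, 0.012]

```text
time: 29.35
ee_pos: [0.6528, -0.1334, 0.2138]
orientation: [0.0, 0.18, 0.984, 0.0]
ft_force: [-0.4, 0.3, -1.3]
gripper_width: 0.0167
grip_force: 34.5
```

Request:
move_arm:
  xyz:
    - [0, 0, 0.001]
    - [0, 0, 0.001]
    - [0, 0, 0.001]
    - [0, 0, 0]
    - [0, 0, 0]
  roll: [0, 0, 0, 0, 0]
  fingers: [0.012, 0.012, 0.012, 0.012, 0.012]

```text
time: 29.77
ee_pos: [0.6528, -0.1334, 0.2107]
orientation: [-0.0, 0.18, 0.984, -0.0]
ft_force: [0.9, -0.1, -2.3]
gripper_width: 0.0164
grip_force: 34.5
```

Request:
move_arm:
  xyz:
    - [0, 0, 0.001]
    - [0, 0, 0]
    - [0, 0, 0]
  roll: [0, 0, 0]
  fingers: [0.012, 0.012, 0.012]

```text
time: 30.02
ee_pos: [0.653, -0.1334, 0.2106]
orientation: [0.001, 0.18, 0.984, -0.0]
ft_force: [-1.1, -0.3, 4.0]
gripper_width: 0.0169
grip_force: 34.9
```

Contact at the expected seat height. Release and look.

Request:
move_arm:
  xyz:
    - [0, 0, 0]
    - [0, 0, 0]
    - [0, 0, 0]
    - [0, 0, 0]
    - [0, 0, -0.01]
    - [0, 0, -0.03]
    - [0, 0, -0.03]
    - [0, 0, -0.03]
  roll: [0, 0, 0, 0, 0, 0, 0, 0]
  fingers: [0.02, 0.025, 0.032, 0.04, 0.05, 0.06, 0.06, 0.06]

```text
time: 30.68
ee_pos: [0.6525, -0.1333, 0.3113]
orientation: [-0.0, 0.18, 0.984, 0.0]
ft_force: [0.7, -1.0, 0.4]
gripper_width: 0.0601
grip_force: 0.0
```

Request:
move_arm:
  xyz:
    - [-0.03, 0, 0]
    - [-0.03, 0, 0]
    - [0, 0, 0]
    - [0, 0, 0]
  roll: [0, 0, 0, 0]
  fingers: [0.06, 0.06, 0.06, 0.06]

```text
time: 31.02
ee_pos: [0.7095, -0.1552, 0.3081]
orientation: [-0.001, 0.181, 0.984, 0.0]
ft_force: [-0.1, 1.0, -0.3]
gripper_width: 0.0601
grip_force: 0.0
```

```bash
python3 - <<'E'
from h import *
ring((.652,-.1327),.181,.196,f='w12.png')
s=cloud(get('wrist')).reshape(-1,3);r=np.hypot(s[:,0]-.652,s[:,1]+.1327)
q=s[(r<.027)&(r>.013)&(s[:,2]>.18)&(s[:,2]<.196)];print(np.linalg.lstsq(np.c_[q[:,:2]-[.652,-.1327],np.ones(len(q))],q[:,2],rcond=None)[0])
E
```

```text
4305 [ 0.6538 -0.1344  0.1884] [ 0.6534 -0.1344  0.1873] [0.0594 0.0594 0.014 ]
[-0.00307913  0.00064933  0.18730322]
```

View pics/w12.png

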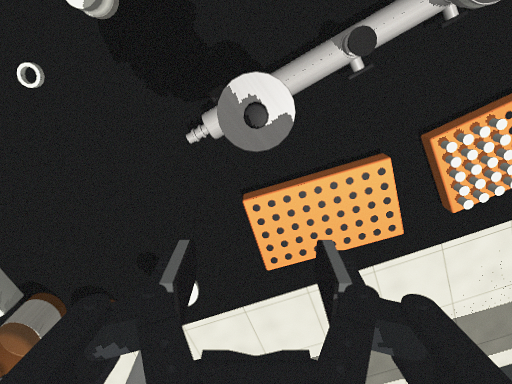

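The lid lies flat on the funnel at (256,112). Its disc top is at 0.1873 m (0.188 m nominal) and level, and nothing touches it.

```bash
python3 -c "
from rig import ctrl
print(ctrl.hand_in())"
```

```text
the job is handed in; nothing more can be done
None
```

The filter holder is rebuilt on the empty base in the required order (support plate, large collar, funnel, lid). Each part came out level and at its seated height within about 1 mm, and the job was handed in at about 31 s; no verdict came back.

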